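Check the hand hardness tester on the large reference block

TASK

Check the plunger-type hand hardness tester on the large reference block: lift the tester out of its dock and set it down gently, upright, in the middle of the large block with its whole foot on the steel. Then, with the gripper off the body, push the plunger knob straight down to its light first stop and pause there for about a second, push on to the firm second stop and hold it there for about two seconds without forcing it, and let the knob come fully up again. Leave the tester standing on the block so that the reading can be taken, and leave the other things where they are.

Things in the scene. Friction and masses are not known exactly. Their poses are not given: they have to be found in the camera images.
- tester: Hand hardness tester: upright round instrument, 97 mm tall with its knob up, 0.66 kg. Origin: centre of the underside of its foot, z up along its axis. Round steel foot 46 mm in diameter, z = 0 to 8 mm; bare aluminium sleeve 34 mm in diameter up to z = 72, to be gripped at about z = 58; black knob on top. At the start it stands in the dock, foot 6 mm above the bench.
- display (a point): Centre of the face of the tester's grey display head, 30 mm wide, which stands out of the sleeve to the tester's own -x, from x = -15 to -28 mm, at z = 24 to 49 mm above the foot. Keep fingers off it: grip the sleeve along the tester's y.
- knob_top (a point): Centre of the flat top of the plunger knob (26 mm in diameter, 7 mm thick, on a thin stem), 97 mm above the underside of the foot when up. Pressed, it goes straight down and springs back by itself. First 1.5 to 2.5 N of push over a free travel of 2 to 10 mm, which depends on the indenter fitted and is told by no pose. Then the indenter meets the block: see plunger.
- plunger: Plunger in the tester, with indenter, springs, knob. Origin: the tester's while up; sinks in the free travel only. Light first stop: the push jumps to about 9 N, then grows 1 N per mm for 3 mm (7 to 13 N is right for the pause). Firm second stop: from about 12 N it yields 1 mm per 5 to 7 N. The full test load needs a push of 16 to 22 N (aim at 18 to 20); over 23 N overloads the indenter.
- large_block: Large steel hardness reference block: plain disc 62 mm in diameter, 11 mm thick, 0.26 kg, loose on the bench. Origin: centre of its underside.
- small_block: Small steel reference block, a disc 48 mm in diameter and 10 mm thick, a bystander. Origin: centre of its underside.
- loupe: Black stand loupe, 39 mm in diameter, 32 mm tall, a bystander. Origin: centre of its underside.
- dock: The tester's dock, fixed to the bench: black round foot 80 mm in diameter, 11 mm high, with a round socket 50 mm wide whose floor is 6 mm above the bench. Origin: centre of its underside.
Mind the look-alikes: they are no part of the job. Leave any red look-alike of the tester alone.

How it is judged:
By the outcome, as a careful person would: the job done as asked, in the order asked, and still so for the second after the job is handed in, with the robot touching nothing.
It also fails if it takes over 72 s, if anything falls off the work surface, if the arm or the gripper's body presses on something with over 40 N, if the wrist force passes 120 N, or if a joint passes its speed limit or range.

ROBOT

A 6-joint arm with a two-finger parallel gripper is mounted at the origin on a cart in front of the work surface, level with it; the furniture and walls round the work are solid. World frame = base frame: x ahead of the robot, y to its left, z up, the work surface at z = 0. Lengths are in m, angles in rad, forces in N, time in s.
With the tool pointing down it reaches from about 0.325 to 0.875 m from the base axis. Payload 4.4 kg.
Tool frame: the origin (TCP) lies on the centre line of the jaws, within the pads' length; the fingertips stand 22 mm ahead of it and the grasp point (between the pads) lies 3 mm ahead of it; z points along the fingers, y is the line along which they close (so a half turn about z gives the same grasp; the last joint's range is limited). The gripper opens to 85 mm and grips with 20 to 120 N. Pads are 22 mm wide; open, the fingers measure 114 mm over their backs; the gripper's body (76 mm by 85 mm) begins 54 mm behind the grasp point. The pads swing forward as they close: fully open they stand 13 mm farther back than shut.
Start: joints at [1.042, 0.207, 1.542, -0, 1.393, -0.15], TCP at [0.212, 0.534, 0.253] pointing down, gripper open.
Joint ranges: [-2.73, 2.73], [-0.86, 2.22], [0.23, 2.46], [-1.11, 4.25], [0.08, 2.63], [-2.82, 2.82]. Speed limits (rad/s): [2.79, 2.79, 3.14, 3.14, 3.14, 3.14].

INTERFACE

Orientations are given as a unit quaternion [w, x, y, z].
In Python, from station import state, vision, order, finder gives the robot as it stands. The module is installed in compiled form; this text tells all that it offers.
- The arm moves only by the tool send_rows, never from a script. Its argument "targets" is a list of rows, each a list of 3 entries, a list of its own where there are three numbers: the shift along the tool's x, y, z in mm, then the turn, a rotation vector about the tool's x, y, z in degrees, then the closure, from -1 (fully open) to 1 (shut). In form: [[[dx, dy, dz], [wx, wy, wz], claw], ...]. A call has 1 to 12 rows; each row shifts and turns the commanded pose from where the row before left it, along the tool's axes as they then stand; what a row does not reach is not made up. A row lasts 1/10 s, in which the tool goes at most 50 mm and 8.59 degrees, less where a joint would pass 70% of its speed; a pose out of reach is approached as far as the arm can. A call with a gripper value outside its range is refused whole. The fingers move at their own pace and stop on an object; "grip_force" is the grip in N (left out, the last holds). Time passes only in rows, so rows that do not move let the fingers close. It gives the time, the measured TCP pose, the force, the opening and the grip force at its end, in the units of the state.
- state(): the state, without advancing time (a new reading comes with each control period).
- vision.capture(name): name is "scene" or "top" or "wrist"; returns the picture (420x560x3 uint8, blue, green, red); there is no depth.
- vision.camera_info(name): a dict with "fx", "fy", "cx", "cy" (pixels), "k1" (the pictures are not rectified: a ray, as slopes to the right and down, at radius r is drawn at 1 + k1 r^2 times it, then the intrinsics apply), "pose" (4x4, takes a point from camera to world coordinates). Camera axes: x right, y down, z forward; pixel columns grow to the right and rows downward; lengths in m; the calibration is good to about 2 mm. A picture is of the moment at which its call begins: read the wrist's pose just before it. camera_info takes no time and is no camera call; for the wrist camera it gives the pose at the moment of the call.
- order.job_done(): hands the job in; it is judged then, once.
Trained networks look in the newest picture that a camera, given by its name, has taken for a name from the list of things; names that differ only in an ending like _2 or _b are one class to them, and where a whole thing is asked for, a point or a joint stands for the part that bears it (a point fixed in the world has none). Each returns a list of dicts, best first, with "score" (0 to 1); they miss things now and then, are a little off and sometimes report something else, mostly with a low value. They report only what shows in the picture. A call takes as long as a camera call. They do not tell look-alikes from the thing itself.
- finder.regions_of(camera, label): "mask" (420x560 bool, what is visible of it).
- finder.place_of(camera, label): "at" ([x, y, z] in m, in world coordinates, good to about 4 mm: a listed point, or the origin of a listed thing).
The state is a dict: "clock": time; "joint_pos": joint angles; "qd": joint speeds; "effort": joint torques, N m; "eef_pos": TCP position; "eef_rot": TCP orientation; "wrist_force": force on the tool from outside, world axes, zero at the start; "ft_torque": the same for the moment, N m; "width": finger opening in m; "grip_force": force on a finger pad.
Only numpy, scipy, OpenCV 4.12 (cv2) and the standard library are available. Lean on these libraries where they do the work, as an engineer would, in place of code of your own. Each camera call takes 0.05 s, during which the arm holds its last target. There are 200 camera calls.

## Working session

There is one attempt and no reset: what is moved stays moved. The work goes in short steps, Python scripts to look and compute and a tool call to move; the robot and the scene stay as the last step left them, time stands still between calls to the robot, and variables do not carry over. Pictures are saved under pics/ and viewed, at most 10 in all, crops included, and the job is handed in when it is done.

Besides the shell and the picture viewer there is one more tool, called after "Call:" in YAML: its name, and indented under it one key for each argument. send_rows: Moves the arm, as the interface text tells. Its arguments: {"type":"object","properties":{"targets":{"type":"array","items":{"type":"array"}},"grip_force":{"type":"number"}},"required":["targets"]}

```bash
mkdir -p pics
cat > h.py <<'E'
import numpy as np, cv2
from station import state, vision, order, finder
from scipy.spatial.transform import Rotation as R
def rot():
    w,x,y,z=state()["eef_rot"]; return R.from_quat([x,y,z,w]).as_matrix()
def ray(cam,u,v,info=None):
    c=info or vision.camera_info(cam); K=np.array([[c["fx"],0,c["cx"]],[0,c["fy"],c["cy"]],[0,0,1.]])
    p=np.array([[(u-c["cx"])/c["fx"],(v-c["cy"])/c["fy"]]]);d=p.copy()
    for _ in range(20): d=p/(1+c["k1"]*(d**2).sum())
    T=np.array(c["pose"]); return T[:3,3],T[:3,:3]@np.array([d[0,0],d[0,1],1])
def onz(cam,u,v,z,info=None):
    o,d=ray(cam,u,v,info); return o+d*(z-o[2])/d[2]
def proj(cam,P,info=None):
    c=info or vision.camera_info(cam);T=np.array(c["pose"]);q=T[:3,:3].T@(np.array(P)-T[:3,3]);s=q[:2]/q[2];s=s*(1+c["k1"]*(s@s))
    return np.array([c["fx"]*s[0]+c["cx"],c["fy"]*s[1]+c["cy"]])
def tool(dw): return rot().T@np.array(dw)*1000
E
python3 - <<'E'
from h import *
np.set_printoptions(precision=4,suppress=True)
a=vision.capture("scene");b=vision.capture("top")
cv2.imwrite("pics/s.png",a);cv2.imwrite("pics/t.png",b)
for c in("scene","top"):
  for n in("tester","display","knob_top","large_block","small_block","loupe","dock"):
    print(c,n,[(round(r["score"],2),np.round(r["at"],4).tolist(),proj(c,r["at"]).round().tolist()) for r in finder.place_of(c,n)[:4]])
print(state()); 
for c in("scene","top"): print(c,np.array(vision.camera_info(c)["pose"])[:3])
E
```

```text
scene tester [(0.94, [0.4397, -0.3044, -0.0008], [396.0, 232.0]), (0.94, [0.7307, -0.1408, -0.0048], [267.0, 209.0]), (0.81, [0.5383, -0.2184, 0.0059], [339.0, 224.0])]
scene display [(0.84, [0.4263, -0.281, 0.0362], [395.0, 222.0]), (0.7, [0.7398, -0.1123, 0.037], [255.0, 196.0]), (0.69, [0.5102, -0.2146, 0.0422], [346.0, 214.0])]
scene knob_top [(0.65, [0.539, -0.2174, 0.104], [340.0, 185.0]), (0.5, [0.4319, -0.3097, 0.0968], [405.0, 193.0]), (0.41, [0.7281, -0.1421, 0.0967], [267.0, 173.0])]
scene large_block [(0.68, [0.4571, 0.1812, 0.0009], [195.0, 305.0]), (0.41, [0.54, -0.222, 0.0046], [339.0, 223.0])]
scene small_block [(0.85, [0.5472, 0.0443, 0.0002], [240.0, 258.0])]
scene loupe [(0.62, [0.511, -0.2159, 0.041], [347.0, 214.0]), (0.59, [0.641, 0.0849, -0.0002], [203.0, 246.0])]
scene dock [(0.76, [0.5375, -0.2151, 0.0026], [338.0, 225.0])]
top tester [(0.78, [0.4381, -0.3083, 0.0001], [379.0, 279.0]), (0.76, [0.7318, -0.1414, 0.0045], [313.0, 165.0]), (0.6, [0.5382, -0.2137, 0.001], [341.0, 239.0])]
top display [(0.7, [0.5084, -0.2167, 0.0404], [344.0, 249.0]), (0.61, [0.429
[... 566 characters left out ...]
 0.8, 'joint_pos': array([ 1.0425,  0.2066,  1.5415, -0.    ,  1.3935, -0.1505]), 'qd': array([-0.0015, -0.0005,  0.0006,  0.0004, -0.0008,  0.0001]), 'effort': array([ -0.0002, -38.3001, -29.1955,  -0.0003,   0.0006,   0.    ]), 'eef_pos': array([0.2121, 0.5344, 0.2533]), 'eef_rot': array([ 0.    ,  0.1878,  0.9822, -0.    ]), 'wrist_force': array([-0.2034, -0.1768, -0.6354]), 'ft_torque': array([ 0.0089,  0.0535, -0.0293]), 'grip_force': 0.0, 'width': 0.08525035881225762}
scene [[-0.5653 -0.3228  0.7591 -0.069 ]
 [-0.8247  0.2379 -0.513   0.3662]
 [-0.0149 -0.9161 -0.4007  0.4166]]
top [[ 0.013  -0.9796  0.2003  0.3723]
 [-0.9999 -0.0129  0.0022 -0.0597]
 [ 0.0004 -0.2003 -0.9797  1.1683]]
```

View pics/s.png

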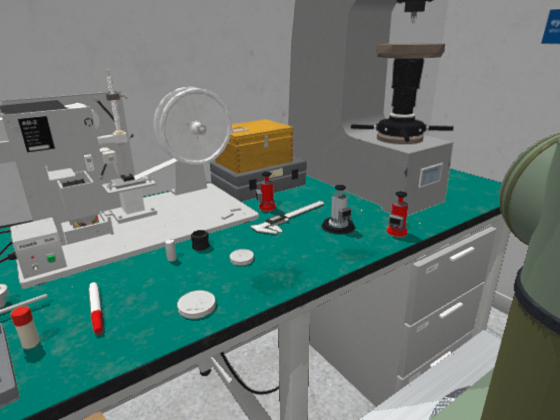

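View pics/t.png

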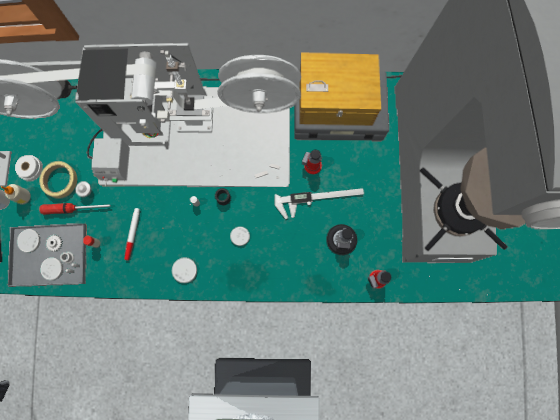

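The three tester-shaped things are at scene pixels (340,210), (398,215) and (267,192). The first is bare aluminium and stands in the black dock with its display towards -x, so it is the one meant. The other two are red look-alikes. The large block is at scene (197,304). I'll fly over the block first and take a wrist look there.

Call:
send_rows:
  targets:
    - [[0, 0, 0], [0, 0, -7.2], -1]
    - [[0, 0, 0], [0, 0, -7.2], -1]
    - [[0, 0, 0], [0, 0, -7.3], -1]
    - [[-27, -39, 0], [0, 0, 0], -1]
    - [[-27, -39, 0], [0, 0, 0], -1]
    - [[-27, -39, 0], [0, 0, 0], -1]
    - [[-27, -39, 0], [0, 0, 0], -1]
    - [[-27, -39, 0], [0, 0, 0], -1]
    - [[-27, -39, 0], [0, 0, 0], -1]
    - [[-27, -39, 0], [0, 0, 0], -1]
    - [[-27, -39, 0], [0, 0, 0], -1]
    - [[-27, -39, 0], [0, 0, 0], -1]

```text
clock: 2.0
eef_pos: [0.4563, 0.182, 0.2536]
eef_rot: [0.0, -0.0, 1.0, 0.0]
wrist_force: [-0.6, 0.9, 0.3]
width: 0.0851
grip_force: 0.0
```

```bash
cat > look.py <<'E'
import sys
from h import *
np.set_printoptions(precision=4,suppress=True)
s=state();info=vision.camera_info("wrist");a=vision.capture("wrist");cv2.imwrite(sys.argv[1],a)
print(s["clock"],s["eef_pos"],s["eef_rot"],s["wrist_force"],s["joint_pos"]);print(np.array(info["pose"])[:3])
for n in sys.argv[2:]:
  print(n,[(round(r["score"],2),np.round(r["at"],4).tolist()) for r in finder.place_of("wrist",n)[:3]])
  for r in finder.regions_of("wrist",n)[:2]:
    m=r["mask"];y,x=np.where(m);print("  mask",round(r["score"],2),m.sum(),x.min(),x.max(),y.min(),y.max(),x.mean().round(1),y.mean().round(1))
    if "block" in n:
      (cx,cy),ax,an=cv2.fitEllipse(max(cv2.findContours(m.astype(np.uint8),0,1)[0],key=len));print("  ell",cx,cy,ax,onz("wrist",cx,cy,.010,info))
E
python3 look.py pics/w1.png large_block
```

```text
2.0 [0.4563 0.182  0.2536] [ 0.0005 -0.0004  1.      0.0002] [-0.5503  0.8741  0.3051] [ 0.203   0.0258  1.7416  0.0002  1.3731 -1.3687]
[[-0.0007  0.96    0.2799  0.3861]
 [ 1.      0.0004  0.0009  0.1814]
 [ 0.0008  0.2799 -0.96    0.3746]]
large_block []
  mask 0.82 1825 256 304 153 201 279.8 177.5
  ell 279.75384521484375 177.44525146484375 (47.13043212890625, 47.60112380981445) [0.4549 0.1803 0.01  ]
```

Call:
send_rows:
  targets:
    - [[-8.3, -39.7, 0], [0, 0, 0], -1]
    - [[-8.3, -39.7, 0], [0, 0, 0], -1]
    - [[-8.3, -39.7, 0], [0, 0, 0], -1]
    - [[-8.3, -39.7, 0], [0, 0, 0], -1]
    - [[-8.3, -39.7, 0], [0, 0, 0], -1]
    - [[-8.3, -39.7, 0], [0, 0, 0], -1]
    - [[-8.3, -39.7, 0], [0, 0, 0], -1]
    - [[-8.3, -39.7, 0], [0, 0, 0], -1]
    - [[-8.3, -39.7, 0], [0, 0, 0], -1]
    - [[-8.3, -39.7, 0], [0, 0, 0], -1]
    - [[0, 0, 0], [0, 0, 0], -1]

```text
clock: 3.25
eef_pos: [0.5397, -0.2163, 0.2532]
eef_rot: [0.0, 0.001, 1.0, -0.001]
wrist_force: [-0.7, 1.6, -1.6]
width: 0.0852
grip_force: 0.0
```

```bash
python3 look.py pics/w2.png knob_top display tester dock; python3 -c "
import cv2;a=cv2.imread('pics/w2.png');cv2.imwrite('pics/w2c.png',cv2.resize(a[60:310,130:430],None,fx=2.4,fy=2.4))"
```

```text
3.25 [ 0.5397 -0.2163  0.2532] [ 0.0004  0.0011  1.     -0.0009] [-0.745   1.5831 -1.5603] [-0.5294  0.2194  1.5263 -0.0011  1.3943 -2.0978]
[[ 0.0023  0.9601  0.2797  0.4695]
 [ 1.     -0.0019 -0.002  -0.2164]
 [-0.0014  0.2797 -0.9601  0.3742]]
knob_top [(0.75, [0.4415, -0.2989, 0.0987]), (0.72, [0.541, -0.2155, 0.1048]), (0.59, [0.7314, -0.1415, 0.0974])]
  mask 0.68 662 169 197 73 102 182.7 88.1
  mask 0.61 566 268 295 184 209 281.7 196.4
display [(0.64, [0.5094, -0.2159, 0.0442]), (0.61, [0.7457, -0.115, 0.0371]), (0.6, [0.43, -0.2803, 0.0358])]
  mask 0.95 2031 169 229 69 116 199.8 92.5
  mask 0.66 1424 264 299 159 209 281.1 182.8
tester [(0.91, [0.5418, -0.212, 0.0072]), (0.91, [0.4388, -0.305, -0.0001]), (0.61, [0.7356, -0.1398, 0.0004])]
  mask 0.93 1465 265 299 158 209 281.8 182.3
  mask 0.71 1546 317 358 294 351 337.8 320.6
dock []
  mask 0.64 1659 250 313 146 204 281.6 171.2
```

View pics/w2c.png

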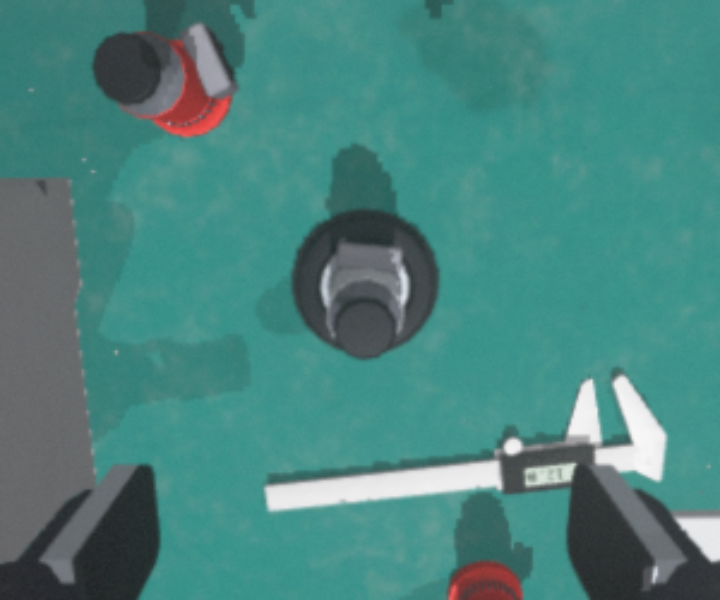

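The crop shows the aluminium tester in the black dock at crop (365,290), with its display towards -x. The red look-alikes are at (160,80) and (485,590), and a grey machine stands at the left, x < 95. I'll work out the knob position and the clearance to that machine.

Run:
```python
from h import *
np.set_printoptions(precision=4,suppress=True)
print("knob",onz("wrist",281.7,196.4,.102))
for z in(0,.1,.2):print("wall",z,onz("wrist",163,227,z))
print("dock rim",onz("wrist",130+365/2.4,60+283/2.4,.011), "sleeve foot", onz("wrist",130+366/2.4,60+290/2.4,.014))
print(rot())
```

```text
knob [ 0.5385 -0.2117  0.102 ]
wall 0 [ 0.6083 -0.3747  0.    ]
wall 0.1 [ 0.5711 -0.3315  0.1   ]
wall 0.2 [ 0.5338 -0.2882  0.2   ]
dock rim [ 0.5376 -0.2109  0.011 ] sleeve foot [ 0.5407 -0.2104  0.014 ]
[[-1.     -0.0026  0.0001]
 [-0.0026  1.      0.0001]
 [-0.0001  0.0001 -1.    ]]
```

Call:
send_rows:
  targets:
    - [[0.7, 3.5, 20], [0, 0, 0], -1]
    - [[0, 0, 25], [0, 0, 0], -1]
    - [[0, 0, 25], [0, 0, 0], -1]
    - [[0, 0, 25], [0, 0, 0], -1]
    - [[0, 0, 25], [0, 0, 0], -1]
    - [[0, 0, 20], [0, 0, 0], -1]
    - [[0, 0, 18], [0, 0, 0], -1]
    - [[0, 0, 14], [0, 0, 0], -1]
    - [[0, 0, 9], [0, 0, 0], -1]
    - [[0, 0, 5], [0, 0, 0], -1]
    - [[0, 0, 0], [0, 0, 0], -1]

```text
clock: 4.8
eef_pos: [0.538, -0.2096, 0.067]
eef_rot: [-0.0, -0.001, 1.0, 0.0]
wrist_force: [0.7, 0.3, 0.7]
width: 0.085
grip_force: 0.0
```

Call:
send_rows:
  targets:
    - [[0, 0, 0], [0, 0, 0], -0.4]
    - [[0, 0, 0], [0, 0, 0], -0.2]
    - [[0, 0, 0], [0, 0, 0], 0]
    - [[0, 0, 0], [0, 0, 0], 0.1]
    - [[0, 0, 0], [0, 0, 0], 0.2]
    - [[0, 0, 0], [0, 0, 0], 0.4]
    - [[0, 0, 0], [0, 0, 0], 1]
    - [[0, 0, 0], [0, 0, 0], 1]
  grip_force: 40

```text
clock: 5.6
eef_pos: [0.5395, -0.2126, 0.0691]
eef_rot: [0.002, -0.001, 1.0, -0.003]
wrist_force: [-0.9, -6.7, 3.2]
width: 0.0332
grip_force: 39.4
```

Call:
send_rows:
  targets:
    - [[0, 0, -3], [0, 0, 0], 1]
    - [[0, 0, -5], [0, 0, 0], 1]
    - [[0, 0, -8], [0, 0, 0], 1]
    - [[0, 0, -10], [0, 0, 0], 1]
    - [[0, 0, -12], [0, 0, 0], 1]
    - [[0, 0, -12], [0, 0, 0], 1]
    - [[0, 0, -12], [0, 0, 0], 1]
    - [[0, 0, -10], [0, 0, 0], 1]
    - [[0, 0, -6], [0, 0, 0], 1]
    - [[0, 0, -2], [0, 0, 0], 1]
    - [[0, 0, 0], [0, 0, 0], 1]

```text
clock: 6.7
eef_pos: [0.5381, -0.2097, 0.1475]
eef_rot: [0.0, -0.0, 1.0, -0.0]
wrist_force: [-0.6, 0.3, -5.9]
width: 0.0329
grip_force: 40.4
```

Call:
send_rows:
  targets:
    - [[2, 12, 0], [0, 0, 0], 1]
    - [[5, 25, 0], [0, 0, 0], 1]
    - [[8, 37, 0], [0, 0, 0], 1]
    - [[8, 38, 0], [0, 0, 0], 1]
    - [[9, 40, 0], [0, 0, 0], 1]
    - [[9, 40, 0], [0, 0, 0], 1]
    - [[9, 40, 0], [0, 0, 0], 1]
    - [[9, 40, 0], [0, 0, 0], 1]
    - [[9, 40, 0], [0, 0, 0], 1]
    - [[7, 35, 0], [0, 0, 0], 1]
    - [[6, 30, 0], [0, 0, 0], 1]
    - [[3, 16, 0], [0, 0, 0], 1]

```text
clock: 7.9
eef_pos: [0.4514, 0.186, 0.1466]
eef_rot: [-0.001, -0.002, 1.0, 0.0]
wrist_force: [0.6, -0.6, -6.4]
width: 0.0332
grip_force: 41.1
```

Call:
send_rows:
  targets:
    - [[0, 0, 0], [0, 0, 0], 1]
    - [[0, 0, 0], [0, 0, 0], 1]
    - [[0, 0, 0], [0, 0, 0], 1]

```text
clock: 8.2
eef_pos: [0.4534, 0.1826, 0.147]
eef_rot: [-0.0, -0.0, 1.0, -0.0]
wrist_force: [-0.4, -0.2, -7.3]
width: 0.0329
grip_force: 41.2
```

```bash
python3 look.py pics/w3.png large_block tester knob_top
python3 - <<'E'
from h import *
print(state()["width"],state()["grip_force"],state()["eef_pos"],rot())
a=vision.capture("top");b=vision.capture("scene")
cv2.imwrite("pics/c3.png",np.hstack([cv2.resize(cv2.imread("pics/w3.png"),(400,300)),cv2.resize(b[200:350,100:300],(400,300))]))
for c in("top","scene"):
 for n in("tester","knob_top","large_block"): print(c,n,[(round(r["score"],2),np.round(r["at"],4).tolist()) for r in finder.place_of(c,n)[:3]])
E
```

```text
8.2 [0.4534 0.1826 0.147 ] [-0.0004 -0.0002  1.     -0.0003] [-0.4118 -0.248  -7.2727] [ 0.2058  0.1439  1.8526 -0.0004  1.1459 -1.3652]
[[-0.0003  0.9605  0.2783  0.3834]
 [ 1.      0.0003 -0.0001  0.1822]
 [-0.0001  0.2783 -0.9605  0.268 ]]
large_block [(0.72, [0.4527, 0.1874, 0.0867]), (0.55, [0.4539, 0.1839, 0.0006])]
  mask 0.76 1762 245 312 169 213 277.5 187.8
  ell 277.63616943359375 190.00131225585938 (41.199981689453125, 69.24574279785156) [0.4432 0.1792 0.01  ]
tester [(0.89, [0.4548, 0.1814, 0.0887])]
  mask 0.79 9441 244 318 198 343 280.8 272.0
knob_top [(0.75, [0.4551, 0.1806, 0.1821])]
  mask 0.94 3018 248 317 284 343 282.3 317.0
0.03307383485395275 41.1491060256958 [0.45390328 0.18273225 0.14726885] [[-9.99999999e-01  1.77029967e-05 -4.34682432e-05]
 [ 1.77029879e-05  1.00000000e+00  2.03516636e-07]
 [ 4.34682468e-05  2.02747118e-07 -9.99999999e-01]]
top tester [(0.71, [0.7365, -0.1372, -0.0009]), (0.61, [0.4384, -0.3045, 0.0002]), (0.51, [0.4577, 0.1821, 0.0839])]
top knob_top [(0.6, [0.4393, -0.3029, 0.0976]), (0.51, [0.7337, -0.1428, 0.0965])]
top large_block [(0.68, [0.4569, 0.1828, -0.0048])]
scene tester [(0.81, [0.4383, -0.306, 0.0037]), (0.59, [0.455, 0.1771, 0.0817]), (0.58, [0.7296, -0.1401, -0.0054])]
scene knob_top [(0.63, [0.4546, 0.182, 0.1811]), (0.61, [0.4353, -0.3088, 0.0944]), (0.55, [0.732, -0.1402, 0.095])]
scene large_block [(0.69, [0.457, 0.1836, -0.0025])]
```

View pics/c3.png

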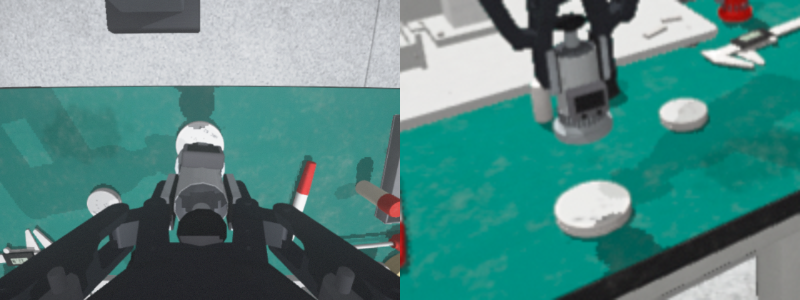

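The tester hangs upright, directly over the block; in the right half of the picture the block is at (592,205). Next I lower it to just above the block.

Call:
send_rows:
  targets:
    - [[-0.5, 1, 5], [0, 0, 0], 1]
    - [[0, 0, 9], [0, 0, 0], 1]
    - [[0, 0, 11], [0, 0, 0], 1]
    - [[0, 0, 11], [0, 0, 0], 1]
    - [[0, 0, 11], [0, 0, 0], 1]
    - [[0, 0, 9], [0, 0, 0], 1]
    - [[0, 0, 7], [0, 0, 0], 1]
    - [[0, 0, 4], [0, 0, 0], 1]
    - [[0, 0, 2], [0, 0, 0], 1]
    - [[0, 0, 1], [0, 0, 0], 1]
    - [[0, 0, 0], [0, 0, 0], 1]

```text
clock: 10.05
eef_pos: [0.4546, 0.1842, 0.0775]
eef_rot: [0.0, -0.0, 1.0, 0.0]
wrist_force: [0.2, -1.0, -6.9]
width: 0.0331
grip_force: 41.1
```

Call:
send_rows:
  targets:
    - [[0, 0, 0.8], [0, 0, 0], 1]
    - [[0, 0, 0.8], [0, 0, 0], 1]
    - [[0, 0, 0.4], [0, 0, 0], 1]
    - [[0, 0, 0], [0, 0, 0], 1]

```text
clock: 10.45
eef_pos: [0.4542, 0.1842, 0.0753]
eef_rot: [0.0, -0.0, 1.0, 0.0]
wrist_force: [-0.0, -0.9, -6.5]
width: 0.0328
grip_force: 41.1
```

Run:
```python
from h import *
b=vision.capture("scene");i=vision.camera_info("wrist");w=vision.capture("wrist")
u,v=proj("scene",[.4545,.184,.03]).astype(int)
cv2.imwrite("pics/c4.png",np.hstack([cv2.resize(b[v-45:v+45,u-60:u+60],(400,300),interpolation=2),cv2.resize(w[150:330,160:400],(400,300),interpolation=2)]))
print(u,v)
```

```text
192 291
```

View pics/c4.png

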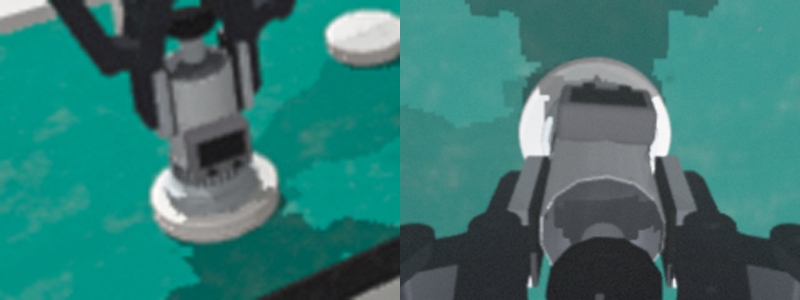

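Call:
send_rows:
  targets:
    - [[0, 0, 0.8], [0, 0, 0], 1]
    - [[0, 0, 0.8], [0, 0, 0], 1]
    - [[0, 0, 0.4], [0, 0, 0], 1]
    - [[0, 0, 0], [0, 0, 0], 1]

```text
clock: 10.95
eef_pos: [0.4546, 0.1842, 0.074]
eef_rot: [0.0, -0.0, 1.0, -0.0]
wrist_force: [-2.6, -1.6, 1.3]
width: 0.0328
grip_force: 41.8
```

Contact is gentle, 1.3 N. In the wrist view the tester axis is about 3 mm to the +y side of the block centre (603 against 596). I'll raise it, shift it and set it down again.

Call:
send_rows:
  targets:
    - [[0, 0, -1.5], [0, 0, 0], 1]
    - [[0, 0, -1.5], [0, 0, 0], 1]
    - [[0, -1.5, 0], [0, 0, 0], 1]
    - [[0, -1.0, 0], [0, 0, 0], 1]
    - [[0, 0, 0], [0, 0, 0], 1]
    - [[0, 0, 0], [0, 0, 0], 1]
    - [[0, 0, 1], [0, 0, 0], 1]
    - [[0, 0, 0.8], [0, 0, 0], 1]
    - [[0, 0, 0.6], [0, 0, 0], 1]
    - [[0, 0, 0], [0, 0, 0], 1]
    - [[0, 0, 0], [0, 0, 0], 1]

```text
clock: 12.05
eef_pos: [0.4543, 0.1817, 0.0741]
eef_rot: [0.0, -0.0, 1.0, -0.0]
wrist_force: [-1.7, -1.4, -4.1]
width: 0.0327
grip_force: 41.3
```

Call:
send_rows:
  targets:
    - [[0, 0, 0.2], [0, 0, 0], 1]
    - [[0, 0, 0.2], [0, 0, 0], 1]
    - [[0, 0, 0], [0, 0, 0], 1]

```text
clock: 12.35
eef_pos: [0.4544, 0.1817, 0.074]
eef_rot: [0.0, -0.0, 1.0, -0.0]
wrist_force: [-3.7, -1.3, 1.7]
width: 0.0332
grip_force: 41.7
```

Call:
send_rows:
  targets:
    - [[0, 0, 0], [0, 0, 0], 0.3]
    - [[0, 0, 0], [0, 0, 0], 0.2]
    - [[0, 0, 0], [0, 0, 0], 0.1]
    - [[0, 0, 0], [0, 0, 0], 0]
    - [[0, 0, 0], [0, 0, 0], -0.2]
    - [[0, 0, 0], [0, 0, 0], -0.5]
    - [[0, 0, 0], [0, 0, 0], -1]
    - [[0, 0, 0], [0, 0, 0], -1]
    - [[0, 0, 0], [0, 0, 0], -1]

```text
clock: 13.25
eef_pos: [0.4543, 0.1817, 0.0735]
eef_rot: [0.0, -0.0, 1.0, 0.0]
wrist_force: [0.9, -0.3, -1.0]
width: 0.0855
grip_force: 0.0
```

Run:
```python
from h import *
b=vision.capture("scene");i=vision.camera_info("wrist");w=vision.capture("wrist")
u,v=proj("scene",[.4545,.182,.03]).astype(int)
cv2.imwrite("pics/c5.png",np.hstack([cv2.resize(b[v-45:v+45,u-60:u+60],(400,300),interpolation=2),cv2.resize(w[150:330,160:400],(400,300),interpolation=2)]))
```

```text
(no output)
```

View pics/c5.png

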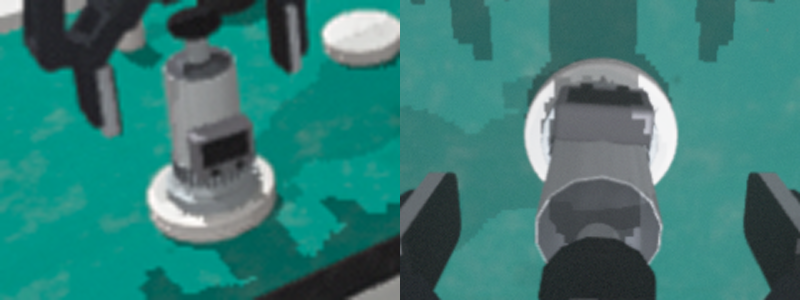

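Tester stands centred on the block, upright and released (block 525–678, tester axis about 601). I'll rise above the knob and shut the fingers.

Call:
send_rows:
  targets:
    - [[0, 0, -5], [0, 0, 0], -1]
    - [[0, 0, -10], [0, 0, 0], -1]
    - [[0, 0, -15], [0, 0, 0], -1]
    - [[0, 0, -15], [0, 0, 0], -1]
    - [[0, 0, -15], [0, 0, 0], -1]
    - [[0, 0, -12], [0, 0, 0], -1]
    - [[0, 0, -8], [0, 0, 0], -1]
    - [[0, 0, -4], [0, 0, 0], -1]
    - [[0, 0, 0], [0, 0, 0], 1]
    - [[0, 0, 0], [0, 0, 0], 1]
    - [[0, 0, 0], [0, 0, 0], 1]
    - [[0, 0, 0], [0, 0, 0], 1]

```text
clock: 14.55
eef_pos: [0.4538, 0.1816, 0.1568]
eef_rot: [-0.001, -0.0, 1.0, -0.0]
wrist_force: [-0.3, 0.7, 0.4]
width: 0.0283
grip_force: 0.0
```

Call:
send_rows:
  targets:
    - [[0, 0, 0], [0, 0, 0], 1]
    - [[0, 0, 0], [0, 0, 0], 1]
    - [[0, 0, 0], [0, 0, 0], 1]
    - [[0, 0, 0], [0, 0, 0], 1]

```text
clock: 14.95
eef_pos: [0.4542, 0.1817, 0.1575]
eef_rot: [-0.0, -0.0, 1.0, -0.0]
wrist_force: [0.6, 0.1, -0.0]
width: 0.0
grip_force: 0.0
```

```bash
python3 look.py pics/w6.png knob_top tester;python3 - <<'E'
from h import *
vision.capture("scene")
print([(round(r["score"],2),np.round(r["at"],4).tolist()) for r in finder.place_of("scene","knob_top")[:3]])
for k in range(6): s=state();print(s["width"],s["wrist_force"],s["eef_pos"]);vision.capture("wrist")
E
```

```text
14.95 [0.4542 0.1817 0.1575] [-0.     -0.0005  1.     -0.    ] [ 0.5899  0.0791 -0.014 ] [ 0.2033  0.1297  1.8439  0.      1.168  -1.3684]
[[-0.0008  0.9603  0.2789  0.3841]
 [ 1.      0.0006  0.0006  0.1811]
 [ 0.0004  0.2789 -0.9603  0.2785]]
knob_top [(0.77, [0.4542, 0.1764, 0.1105])]
  mask 0.79 882 259 298 217 249 278.4 231.8
tester [(0.88, [0.7372, -0.1431, -0.001]), (0.74, [0.4566, 0.184, 0.0121])]
  mask 0.69 2953 256 303 173 248 279.4 208.9
  mask 0.59 571 3 38 390 419 22.0 408.5
[(0.63, [0.454, 0.176, 0.1098]), (0.46, [0.7295, -0.1413, 0.0953]), (0.44, [0.4346, -0.3075, 0.0941])]
-0.00016187371697064576 [-0.02600904 -0.70355175 -0.47683781] [0.45424865 0.18169444 0.15751873]
-0.0003814843968590332 [-0.40777321  0.34174086  0.25270213] [0.45427095 0.18169772 0.15750465]
-0.00012319237395806557 [ 0.25061589 -0.32479081  0.0435933 ] [0.45423802 0.18168383 0.15750681]
1.7261644773603832e-05 [ 0.2264902   0.0046459  -0.38300182] [0.45425067 0.18166965 0.15749076]
0.0002711778360150906 [-0.54377747  0.69269539  0.85676496] [0.45423606 0.18165776 0.157482  ]
-4.95387920316176e-06 [-0.05420272  1.63569516 -0.41399004] [0.45425553 0.18167151 0.15749703]
```

View pics/w6.png

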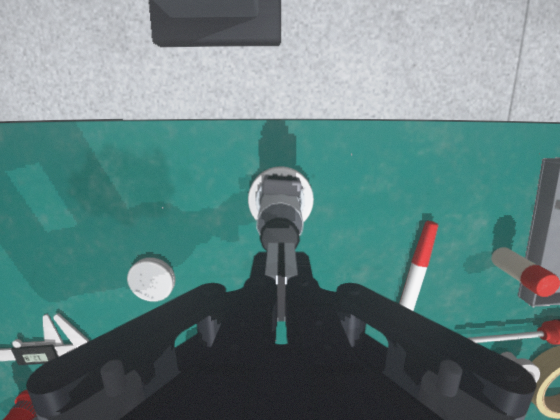

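The knob is under the shut fingertips at (278,232), within about 2 mm of the tool axis. I'll descend to just above it, then press in small steps.

Call:
send_rows:
  targets:
    - [[0, -0.5, 5], [0, 0, 0], 1]
    - [[0, -0.5, 7], [0, 0, 0], 1]
    - [[0, 0, 6], [0, 0, 0], 1]
    - [[0, 0, 4], [0, 0, 0], 1]
    - [[0, 0, 2], [0, 0, 0], 1]
    - [[0, 0, 0], [0, 0, 0], 1]

```text
clock: 16.2
eef_pos: [0.4539, 0.1806, 0.1329]
eef_rot: [-0.001, -0.0, 1.0, -0.0]
wrist_force: [-0.6, 0.3, 0.1]
width: -0.0
grip_force: 0.0
```

Call:
send_rows:
  targets:
    - [[0, 0, 1], [0, 0, 0], 1]
    - [[0, 0, 1], [0, 0, 0], 1]
    - [[0, 0, 1], [0, 0, 0], 1]
    - [[0, 0, 1], [0, 0, 0], 1]
    - [[0, 0, 0], [0, 0, 0], 1]

```text
clock: 16.7
eef_pos: [0.4544, 0.1807, 0.1297]
eef_rot: [0.0, -0.0, 1.0, 0.0]
wrist_force: [0.5, -0.6, 2.7]
width: -0.0
grip_force: 0.7
```

Call:
send_rows:
  targets:
    - [[0, 0, 0.5], [0, 0, 0], 1]
    - [[0, 0, 0.5], [0, 0, 0], 1]
    - [[0, 0, 0], [0, 0, 0], 1]

```text
clock: 17.0
eef_pos: [0.4544, 0.1807, 0.1286]
eef_rot: [0.0, -0.0, 1.0, 0.0]
wrist_force: [0.2, -0.3, 1.0]
width: 0.0
grip_force: 0.8
```

Call:
send_rows:
  targets:
    - [[0, 0, 0.5], [0, 0, 0], 1]
    - [[0, 0, 0.5], [0, 0, 0], 1]
    - [[0, 0, 0], [0, 0, 0], 1]

```text
clock: 17.3
eef_pos: [0.4544, 0.1807, 0.1275]
eef_rot: [0.0, -0.0, 1.0, 0.0]
wrist_force: [-0.5, 0.2, 1.5]
width: -0.0
grip_force: 0.9
```

Call:
send_rows:
  targets:
    - [[0, 0, 0.5], [0, 0, 0], 1]
    - [[0, 0, 0.5], [0, 0, 0], 1]
    - [[0, 0, 0], [0, 0, 0], 1]

```text
clock: 17.6
eef_pos: [0.4543, 0.1807, 0.1265]
eef_rot: [0.0, -0.0, 1.0, 0.0]
wrist_force: [-0.4, -0.1, 1.4]
width: -0.0
grip_force: 0.9
```

Call:
send_rows:
  targets:
    - [[0, 0, 0.5], [0, 0, 0], 1]
    - [[0, 0, 0.5], [0, 0, 0], 1]
    - [[0, 0, 0], [0, 0, 0], 1]

```text
clock: 17.9
eef_pos: [0.4543, 0.1807, 0.1255]
eef_rot: [0.0, -0.0, 1.0, -0.0]
wrist_force: [0.4, 0.5, 2.8]
width: -0.0003
grip_force: 1.0
```

Call:
send_rows:
  targets:
    - [[0, 0, 0.5], [0, 0, 0], 1]
    - [[0, 0, 0.5], [0, 0, 0], 1]
    - [[0, 0, 0], [0, 0, 0], 1]

```text
clock: 18.2
eef_pos: [0.4546, 0.1807, 0.125]
eef_rot: [0.0, -0.0, 1.0, 0.0]
wrist_force: [-0.4, -0.2, 4.2]
width: -0.0
grip_force: 2.5
```

Call:
send_rows:
  targets:
    - [[0, 0, 0.5], [0, 0, 0], 1]
    - [[0, 0, 0.5], [0, 0, 0], 1]
    - [[0, 0, 0], [0, 0, 0], 1]

```text
clock: 18.5
eef_pos: [0.4548, 0.1808, 0.1246]
eef_rot: [0.001, -0.001, 1.0, 0.0]
wrist_force: [-2.0, 0.5, 8.9]
width: 0.0001
grip_force: 4.3
```

Call:
send_rows:
  targets:
    - [[0, 0, 0.4], [0, 0, 0], 1]
    - [[0, 0, 0], [0, 0, 0], 1]
    - [[0, 0, 0], [0, 0, 0], 1]

```text
clock: 18.8
eef_pos: [0.4548, 0.1808, 0.1243]
eef_rot: [0.001, -0.0, 1.0, 0.0]
wrist_force: [-1.8, 1.0, 9.0]
width: -0.0001
grip_force: 4.5
```

Call:
send_rows:
  targets:
    - [[0, 0, 0], [0, 0, 0], 1]
    - [[0, 0, 0], [0, 0, 0], 1]
    - [[0, 0, 0], [0, 0, 0], 1]
    - [[0, 0, 0], [0, 0, 0], 1]
    - [[0, 0, 0], [0, 0, 0], 1]
    - [[0, 0, 0], [0, 0, 0], 1]
    - [[0, 0, 0], [0, 0, 0], 1]

```text
clock: 19.5
eef_pos: [0.4548, 0.1808, 0.1244]
eef_rot: [0.001, -0.001, 1.0, 0.0]
wrist_force: [-2.0, -0.9, 9.2]
width: -0.0003
grip_force: 4.5
```

Run:
```python
from h import *
f=[]
for k in range(3): s=state();f.append(s["wrist_force"]);vision.capture("wrist")
print(np.mean(f,0),s["eef_pos"],s["grip_force"],s["clock"])
```

```text
[-1.40437393 -0.52157894  9.34276898] [0.45481958 0.18080701 0.12434828] 4.4648966897511855 19.6
```

First-stop pause done: about 9.3 N held for over a second. Pushing on to the second stop.

Call:
send_rows:
  targets:
    - [[0, 0, 0.8], [0, 0, 0], 1]
    - [[0, 0, 0.8], [0, 0, 0], 1]
    - [[0, 0, 0.8], [0, 0, 0], 1]
    - [[0, 0, 0], [0, 0, 0], 1]

```text
clock: 20.05
eef_pos: [0.455, 0.1809, 0.1222]
eef_rot: [0.001, -0.001, 1.0, 0.0]
wrist_force: [-2.1, -0.1, 10.6]
width: 0.0002
grip_force: 5.5
```

Call:
send_rows:
  targets:
    - [[0, 0, 0.5], [0, 0, 0], 1]
    - [[0, 0, 0.3], [0, 0, 0], 1]
    - [[0, 0, 0], [0, 0, 0], 1]

```text
clock: 20.35
eef_pos: [0.4552, 0.1809, 0.1216]
eef_rot: [0.001, -0.001, 1.0, 0.0]
wrist_force: [-3.2, -0.6, 11.7]
width: 0.0003
grip_force: 5.7
```

Call:
send_rows:
  targets:
    - [[0, 0, 0.5], [0, 0, 0], 1]
    - [[0, 0, 0.5], [0, 0, 0], 1]
    - [[0, 0, 0], [0, 0, 0], 1]

```text
clock: 20.65
eef_pos: [0.4556, 0.181, 0.1212]
eef_rot: [0.001, -0.001, 1.0, 0.0]
wrist_force: [-2.5, 0.2, 13.4]
width: 0.0
grip_force: 6.8
```

Call:
send_rows:
  targets:
    - [[0, 0, 0.5], [0, 0, 0], 1]
    - [[0, 0, 0.5], [0, 0, 0], 1]
    - [[0, 0, 0], [0, 0, 0], 1]

```text
clock: 20.95
eef_pos: [0.4562, 0.1811, 0.1208]
eef_rot: [0.002, -0.001, 1.0, 0.0]
wrist_force: [-2.5, -0.6, 16.0]
width: 0.0001
grip_force: 7.9
```

Call:
send_rows:
  targets:
    - [[0, 0, 0.5], [0, 0, 0], 1]
    - [[0, 0, 0.5], [0, 0, 0], 1]
    - [[0, 0, 0], [0, 0, 0], 1]
    - [[0, 0, 0], [0, 0, 0], 1]

```text
clock: 21.35
eef_pos: [0.4567, 0.1812, 0.1204]
eef_rot: [0.003, -0.001, 1.0, 0.001]
wrist_force: [-3.0, 0.1, 18.3]
width: -0.0001
grip_force: 8.9
```

Run:
```python
from h import *
f=[]
for k in range(4): s=state();f.append(s["wrist_force"]);vision.capture("wrist")
print(np.mean(f,0),s["eef_pos"],s["grip_force"],s["clock"])
```

```text
[-2.72793933 -0.36990779 17.91659483] [0.45670946 0.18125083 0.12038064] 8.91494452022016 21.5
```

Call:
send_rows:
  targets:
    - [[0, 0, 0.3], [0, 0, 0], 1]
    - [[0, 0, 0], [0, 0, 0], 1]
    - [[0, 0, 0], [0, 0, 0], 1]
    - [[0, 0, 0], [0, 0, 0], 1]
    - [[0, 0, 0], [0, 0, 0], 1]
    - [[0, 0, 0], [0, 0, 0], 1]
    - [[0, 0, 0], [0, 0, 0], 1]
    - [[0, 0, 0], [0, 0, 0], 1]
    - [[0, 0, 0], [0, 0, 0], 1]
    - [[0, 0, 0], [0, 0, 0], 1]
    - [[0, 0, 0], [0, 0, 0], 1]
    - [[0, 0, 0], [0, 0, 0], 1]

```text
clock: 22.75
eef_pos: [0.4569, 0.1813, 0.1203]
eef_rot: [0.003, -0.001, 1.0, 0.001]
wrist_force: [-2.9, -0.6, 17.8]
width: 0.0
grip_force: 9.2
```

Call:
send_rows:
  targets:
    - [[0, 0, 0], [0, 0, 0], 1]
    - [[0, 0, 0], [0, 0, 0], 1]
    - [[0, 0, 0], [0, 0, 0], 1]
    - [[0, 0, 0], [0, 0, 0], 1]
    - [[0, 0, 0], [0, 0, 0], 1]
    - [[0, 0, 0], [0, 0, 0], 1]
    - [[0, 0, 0], [0, 0, 0], 1]
    - [[0, 0, 0], [0, 0, 0], 1]
    - [[0, 0, 0], [0, 0, 0], 1]

```text
clock: 23.65
eef_pos: [0.4569, 0.1813, 0.1203]
eef_rot: [0.003, -0.001, 1.0, 0.001]
wrist_force: [-2.9, 0.0, 18.5]
width: 0.0006
grip_force: 9.2
```

Call:
send_rows:
  targets:
    - [[0, 0, -1], [0, 0, 0], 1]
    - [[0, 0, -1.5], [0, 0, 0], 1]
    - [[0, 0, -2], [0, 0, 0], 1]
    - [[0, 0, -2], [0, 0, 0], 1]
    - [[0, 0, -2], [0, 0, 0], 1]
    - [[0, 0, -3], [0, 0, 0], 1]
    - [[0, 0, -3], [0, 0, 0], 1]
    - [[0, 0, -5], [0, 0, 0], 1]
    - [[0, 0, -10], [0, 0, 0], 1]
    - [[0, 0, -20], [0, 0, 0], 1]
    - [[0, 0, -20], [0, 0, 0], 1]
    - [[0, 0, -20], [0, 0, 0], 1]

```text
clock: 24.85
eef_pos: [0.4539, 0.1806, 0.2071]
eef_rot: [-0.0, -0.0, 1.0, -0.0]
wrist_force: [0.0, 1.0, 0.5]
width: 0.0003
grip_force: 0.0
```

Run:
```python
from h import *
b=vision.capture("scene");w=vision.capture("wrist")
u,v=proj("scene",[.4545,.182,.05]).astype(int)
cv2.imwrite("pics/c7.png",np.hstack([cv2.resize(b[v-45:v+45,u-60:u+60],(400,300),interpolation=2),cv2.resize(w[120:300,160:400],(400,300),interpolation=2)]))
print(state()["eef_pos"],state()["wrist_force"])
```

```text
[0.4563901  0.18116757 0.20953092] [ 0.84588481  0.60661186 -0.60237287]
```

View pics/c7.png

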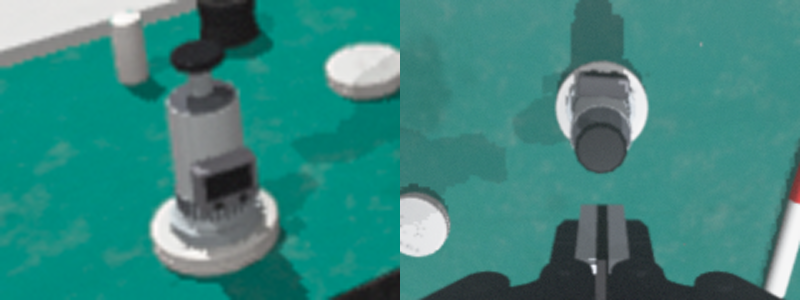

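The tester stands upright in the middle of the block, with its knob fully up and the arm clear. I'll hand the job in.

```bash
python3 -c "
from station import order;print(order.job_done())"
```

```text
the job is handed in; nothing more can be done
None
```

Job handed in at about 25 s: the tester stands upright in the middle of the large block, its first stop was held at about 9 N for just over 1 s and its second at about 18 N for just over 2 s, and the knob is back up with the arm clear.

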